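# Put the microscope specimens back in their holders

### The arm

A 6-joint arm with a two-finger parallel gripper is mounted at the origin on the work surface. World frame = base frame: x ahead of the robot, y to its left, z up, the work surface at z = 0. Lengths are in m, angles in rad, forces in N, time in s.
With the tool pointing down it reaches from about 0.375 to 0.975 m from the base axis. Payload 3.8 kg.
Tool frame: the origin (TCP) lies on the centre line of the jaws, within the pads' length; the fingertips stand 14 mm ahead of it and the grasp point (between the pads) lies 5 mm behind it; x points along the fingers, y is the direction in which the jaws open and shut, and the axes are right-handed (so a half turn about x gives the same grasp; the last joint's range is limited). The gripper opens to 85 mm and grips with 20 to 120 N. Pads are 22 mm wide; open, the fingers measure 114 mm over their backs; the gripper's body (76 mm by 85 mm) begins 54 mm behind the grasp point. The pads swing forward as they close: fully open they stand 13 mm farther back than shut.
Start: joints at [-1.33, 0.264, 1.604, -0, 1.274, -0.037], TCP at [0.185, -0.649, 0.245] pointing down, gripper open.
Joint ranges: [-2.63, 2.63], [-0.94, 2.18], [0.31, 2.57], [-1.31, 4.45], [0, 2.66], [-2.55, 2.55]. Speed limits (rad/s): [2.57, 2.57, 3.14, 3.14, 3.14, 3.14].

### API

Orientations are given as a rotation vector (axis times angle).
In Python, from workcell import bot gives the robot as it stands.
- The arm moves only by the shell command python3 -m creep 'ROWS' [FORCE]. ROWS is JSON, a list of rows, each an object with "grip": the finger opening in cm, from 0 to 8.54; "dp": the shift along the tool's x, y, z in cm, a list of three; "rotation": the turn, a rotation vector about the tool's x, y, z in rad, a list of three. A call has 1 to 5 rows; each row is the pose to reach, as a shift and turn from the pose commanded when the call began, along the tool's axes at that moment; what a row does not reach only later rows make up. A row lasts 1/12 s, in which the tool goes at most 41.7 mm and 7.16 degrees, less where a joint would pass 70% of its speed; a pose out of reach is approached as far as the arm can. A call with a gripper value outside its range is refused whole. The fingers move at their own pace and stop on an object; FORCE is the grip in N (left out, the last holds). Time passes only in rows, so rows that repeat a pose let the fingers close. It gives the time, the measured TCP pose, the force and the opening at its end, in the units of the state.
- bot.read_state(): the state, without advancing time (a new reading comes with each control period).
- bot.read_camera(name): name is "scene" or "top" or "wrist"; returns (picture, depth): 420x560x3 uint8, red, green, blue; 420x560 float32, m along the optical axis (not along the pixel's ray), 0 where there is no reading.
- bot.get_calibration(name): a dict with "fx", "fy", "cx", "cy" (pixels), "rvec" (rotation vector, rad) and "tvec" (3), from world to camera coordinates, as OpenCV has them. Camera axes: x right, y down, z forward; pixel columns grow to the right and rows downward; lengths in m; the calibration is good to about 2 mm. A picture is of the moment at which its call begins: read the wrist's pose just before it. get_calibration takes no time and is no camera call; for the wrist camera it gives the pose at the moment of the call.
- bot.finish_job(): hands the job in, once; it reports no verdict.
The state is a dict: "time": time; "q": joint angles; "joint_vel": joint speeds; "joint_torque": joint torques, N m; "tool_pos": TCP position; "tcp_rot": TCP orientation; "wrist_force": force on the tool from outside, world axes, zero at the start; "torque": the same for the moment, N m; "width": opening from 0.0 (shut) to 1.0 (fully open).
Only numpy, scipy, OpenCV 4.12 (cv2) and the standard library are available. Lean on these libraries where they do the work, as an engineer would, in place of code of your own. Each camera call takes 0.05 s, during which the arm holds its last target.

### The job

The microscope session is over: put each of the four specimens into the holder whose recess matches it in shape and size (large round, small round, square, long), lying flat on the recess floor with the polished face up, and let go. Set each one down without dropping it, and leave the computer mouse and the amber jar standing where they are.

Things in the scene. Friction and masses are not known exactly. Their poses are not given: they have to be found in the camera images.
- mount_large: Large round specimen: brown resin disc 50 mm in diameter with an oblong 26 x 14 mm piece of steel let into its top, about 0.12 kg, 28 mm high, standing on the bench with its polished face up. Origin: centre of its underside; z up, out of the polished face.
- mount_small: Small round specimen: brown resin disc 30 mm in diameter with a round steel dot let into its top, about 0.05 kg, 28 mm high, standing on the bench with its polished face up. Origin: centre of its underside; z up, out of the polished face.
- block_square: Square specimen: bare steel block 42 x 42 mm with a dark weld line across its top, about 0.38 kg, 28 mm high, standing on the bench with its polished face up. Origin: centre of its underside; z up, out of the polished face. x and y are square to its sides.
- bar_long: Long specimen: bare steel bar 80 mm long (its x) and 24 mm wide (its y) with a dark weld line across the middle of its top, about 0.40 kg, 28 mm high, standing on the bench with its polished face up. Origin: centre of its underside; z up, out of the polished face.
- holder_large_round: Low ivory dish with a grey floor and a round recess 66 mm in diameter (78 mm outside), for the large round specimen. The recess floor is 3 mm and the rim top 8 mm above the bench (recess 5 mm deep, rim wall 6 mm thick). Fixed to the bench. Origin: centre of the recess in plan, at bench height; z up.
- holder_small_round: Low ivory dish with a grey floor and a round recess 46 mm in diameter (58 mm outside), for the small round specimen. The recess floor is 3 mm and the rim top 8 mm above the bench (recess 5 mm deep, rim wall 6 mm thick). Fixed to the bench. Origin: centre of the recess in plan, at bench height; z up.
- holder_square: Low ivory tray with a grey floor and a square recess 58 x 58 mm (70 x 70 mm outside), its sides along the tray's x and y, for the square specimen. The recess floor is 3 mm and the rim top 8 mm above the bench (recess 5 mm deep, rim wall 6 mm thick). Fixed to the bench. Origin: centre of the recess in plan, at bench height; z up.
- holder_long: Low ivory tray with a grey floor and an oblong recess 96 mm long (its x) and 40 mm wide (its y) (108 x 52 mm outside), for the long bar. The recess floor is 3 mm and the rim top 8 mm above the bench (recess 5 mm deep, rim wall 6 mm thick). Fixed to the bench. Origin: centre of the recess in plan, at bench height; z up.
- mouse: Bystander: black and grey computer mouse, 98 x 56 mm and 32 mm high, loose. Origin: centre of its underside; x along its length.
- jar: Bystander: small amber glass jar with a white cap, 42 mm in diameter and 55 mm high, loose, standing upright. Origin: centre of its underside.
Mind the look-alikes: they are no part of the job. What is shaped like the holder_square but turquoise is not meant. What is shaped like the bar_long but yellow is not meant.

How it is judged:
By the outcome, as a careful person would: the job done as asked, in the order asked, and still so for the second after the job is handed in, with the robot touching nothing.
It also fails if it takes over 104 s, if anything falls off the work surface, if the arm or the gripper's body presses on something with over 40 N, if the wrist force passes 120 N, or if a joint passes its speed limit or range.

## Working session

There is one attempt and no reset: what is moved stays moved. The work goes in short steps, Python scripts to look and compute and a shell command to move; the robot and the scene stay as the last step left them, time stands still between calls to the robot, and variables do not carry over. Pictures are saved under pics/ and viewed, and the job is handed in when it is done.

```bash
ls; mkdir -p pics; python3 - <<'E'
from workcell import bot
import cv2
s=bot.read_state();print(s)
for n in ["scene","top","wrist"]:
    p,d=bot.read_camera(n);cv2.imwrite(f"pics/{n}0.png",p[:,:,::-1]);print(n,bot.get_calibration(n),d.min(),d.max())
E
```

```text
pics
{'time': 0.0, 'q': array([-1.32993094e+00,  2.64770637e-01,  1.60538077e+00, -2.88439806e-05,
        1.27367790e+00, -3.69106641e-02]), 'joint_vel': array([ 2.14100504e-03,  8.35148389e-04, -1.39183837e-03,  3.18718199e-04,
       -4.00461337e-06, -3.12443514e-04]), 'joint_torque': array([-1.46530216e-03, -5.15107977e+01, -3.67318583e+01, -1.03811215e-04,
        1.30449637e-02,  8.91634585e-06]), 'tool_pos': array([ 0.18491317, -0.64845416,  0.24394654]), 'tcp_rot': array([ 2.0733542 ,  0.2922028 , -2.07388837]), 'wrist_force': array([-0.68662974, -1.23028831, -0.18929805]), 'torque': array([-0.00046848, -0.02141924, -0.01437356]), 'width': 0.9992015538256388}
scene {'fx': 480.8361976851078, 'fy': 480.8361976851078, 'cx': 283.5755250229143, 'cy': 220.64127313549525, 'rvec': array([ 2.20653673,  0.90015894, -0.4041098 ]), 'tvec': array([-0.43081303, -0.24629078,  1.30628899])} 0.0 3.0084548
top {'fx': 425.9700567090596, 'fy': 425.9700567090596, 'cx': 272.72014535167295, 'cy': 204.55429113617862, 'rvec': array([ 2.21045951, -2.1483153 ,  0.08783585]), 'tvec': array([-0.03367924,  0.56340744,  0.90017009])} 0.0 1.7702342
wrist {'fx': 331.7095430824158, 'fy': 331.7095430824158, 'cx': 284.22979392769355, 'cy': 215.26277572931767, 'rvec': array([-2.29694915,  1.73430445,  0.27707902]), 'tvec': array([-0.67416673, -0.03933087,  0.38062026])} 0.0 0.4919617
```

View pics/top0.png

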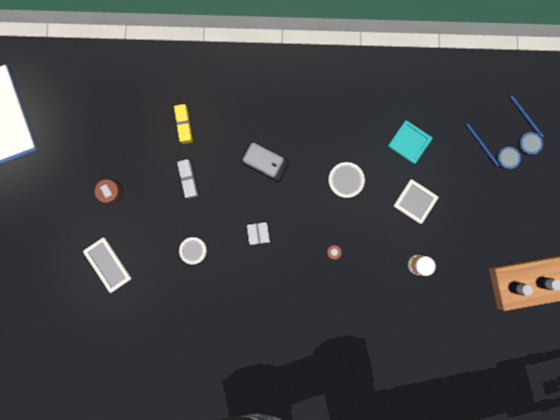

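View pics/scene0.png

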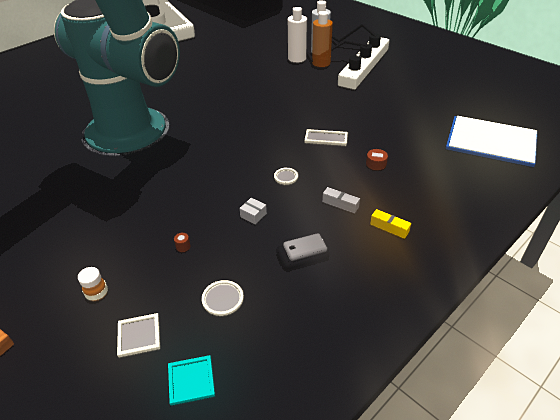

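View pics/wrist0.png

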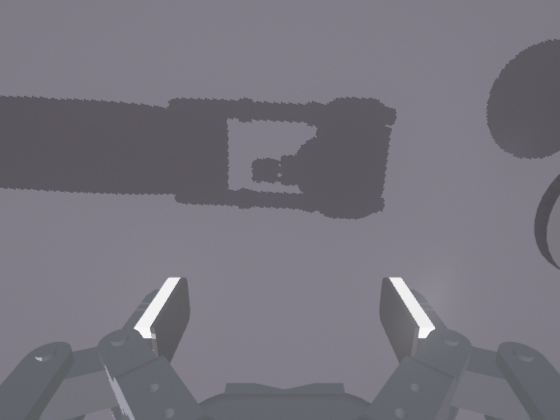

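The top view shows every item:
- Specimens: the large round is at (106,190), the small round at (334,252), the square at (258,233) and the grey bar at (187,178).
- Holders: large at (346,180), small at (193,250), ivory square at (416,201), long at (107,265).
- Bystanders: the mouse is at (264,161) and the jar at (422,265).
- Look-alikes: the yellow bar is at (183,124) and the turquoise tray at (410,142). The description says bare steel and ivory, so (187,178) and (416,201) are the ones meant.

Next I'll measure, and take an enlarged crop to confirm.

```bash
cat > h.py <<'E'
import numpy as np, cv2
from scipy.spatial.transform import Rotation as R
from workcell import bot
def cam(n):
    c=bot.get_calibration(n);Rm=R.from_rotvec(c['rvec']).as_matrix();return c,Rm,np.array(c['tvec'])
def ray(C,uv,z):
    c,Rm,t=C;uv=np.atleast_2d(uv).astype(float)
    d=np.c_[(uv[:,0]-c['cx'])/c['fx'],(uv[:,1]-c['cy'])/c['fy'],np.ones(len(uv))]@Rm
    o=-Rm.T@t;return o+d*((z-o[2])/d[:,2])[:,None]
def cloud(C,dep):
    c,Rm,t=C;v,u=np.mgrid[:dep.shape[0],:dep.shape[1]]
    P=np.stack([(u-c['cx'])/c['fx']*dep,(v-c['cy'])/c['fy']*dep,dep],-1);return (P-t)@Rm
def proj(C,p):
    c,Rm,t=C;q=Rm@np.array(p)+t;return c['fx']*q[0]/q[2]+c['cx'],c['fy']*q[1]/q[2]+c['cy']
E
cat > m.py <<'E'
from h import *
p,d=bot.read_camera("top");C=cam("top");X=cloud(C,d)
cv2.imwrite("pics/top1.png",p[:,:,::-1])
H=dict(mount_large=(106,190,.028),mount_small=(334,252,.028),block=(258,233,.028),bar=(187,178,.028),h_large=(346,180,.008),h_small=(193,250,.008),h_sq=(416,201,.008),h_long=(107,265,.008),mouse=(264,161,.03),jar=(424,265,.055),yellow=(183,124,.028),turq=(410,142,.008))
hsv=cv2.cvtColor(p,cv2.COLOR_RGB2HSV)
m=((hsv[...,2]>75)|((hsv[...,1]>130)&(hsv[...,2]>45))).astype(np.uint8)
n,l,st,ce=cv2.connectedComponentsWithStats(m)
for k,(u,v,z) in H.items():
    win=l[v-6:v+7,u-6:u+7];ids=win[win>0]
    if len(ids)==0: print(k,'none');continue
    i=np.bincount(ids).argmax()
    cs,_=cv2.findContours((l==i).astype(np.uint8),cv2.RETR_EXTERNAL,cv2.CHAIN_APPROX_NONE)
    c=max(cs,key=cv2.contourArea)[:,0]
    w=ray(C,c,z)[:,:2].astype(np.float32)
    hull=cv2.convexHull(w)
    r=cv2.minAreaRect(hull);circ=cv2.minEnclosingCircle(hull)
    zz=X[l==i][:,2]
    print(k,'rect',np.round(r[0],4),np.round(np.array(r[1])*1e3,1),round(r[2],1),'circ',np.round(circ[0],4),round(circ[1]*2e3,1),'z',np.round(np.percentile(zz,[5,50,95]),3), 'R',round(float(np.hypot(*r[0])),3))
E
python3 m.py
python3 - <<'E'
from h import *
p=cv2.imread("pics/top1.png")
a=cv2.resize(p[90:300,70:280],None,fx=2.6,fy=2.6,interpolation=cv2.INTER_CUBIC)
cv2.imwrite("pics/crop1.png",a)
a=cv2.resize(p[110:300,310:450],None,fx=3,fy=3,interpolation=cv2.INTER_CUBIC)
cv2.imwrite("pics/crop2.png",a)
s=bot.read_state();print(R.from_rotvec(s['tcp_rot']).as_matrix().round(3))
p,d=bot.read_camera("wrist");C=cam("wrist");X=cloud(C,d)
for u,v in [(175,280),(400,280),(160,300),(410,300),(150,330),(430,330),(180,285),(388,285)]: print(u,v,d[v,u],X[v,u].round(4))
print(s['tool_pos'])
E
```

```text
mount_large rect [0.584  0.3433] [50.4 51.8] 3.3 circ [0.5833 0.3423] 55.7 z [0.001 0.028 0.031] R 0.677
mount_small rect [ 0.4658 -0.1503] [29.7 32.1] 1.6 circ [ 0.4664 -0.1508] 33.8 z [-0.     0.028  0.031] R 0.489
block rect [0.5016 0.0125] [45.7 46.6] 10.1 circ [0.5017 0.0122] 62.1 z [-0.001  0.028  0.031] R 0.502
bar rect [0.6155 0.1702] [86.1 29.9] 15.3 circ [0.6151 0.1696] 88.7 z [0.    0.028 0.031] R 0.639
h_large rect [ 0.6269 -0.1791] [80.3 82. ] 1.6 circ [ 0.6259 -0.1788] 83.4 z [-0.     0.004  0.009] R 0.652
h_small rect [0.4598 0.1556] [58.6 61.2] 1.6 circ [0.4602 0.1551] 62.8 z [-0.     0.004  0.009] R 0.485
h_sq rect [ 0.582  -0.3327] [76.5 76.7] 58.1 circ [ 0.5822 -0.332 ] 102.4 z [-0.001  0.004  0.01 ] R 0.67
h_long rect [0.4241 0.3402] [114.1  58.7] 36.5 circ [0.4233 0.3404] 124.4 z [-0.001  0.004  0.01 ] R 0.544
mouse rect [0.6611 0.0065] [82.6 50.2] 63.7 circ [0.6611 0.0068] 90.1 z [0.02  0.032 0.035] R 0.661
jar rect [ 0.4445 -0.3286] [60.  42.7] 82.2 circ [ 0.446  -0.3288] 60.3 z [-0.001  0.052  0.057] R 0.553
yellow rect [0.7361 0.1842] [90.5 31.5] 11.6 circ [0.7362 0.1838] 92.3 z [-0.     0.028  0.031] R 0.759
turq rect [ 0.715  -0.3193] [75. 76.] 57.2 circ [ 0.7151 -0.3195] 100.9 z [-0.     0.004  0.01 ] R 0.783
[[-0.     0.274 -0.962]
 [ 0.001 -0.962 -0.274]
 [-1.    -0.001 -0.   ]]
175 280 0.13845217 [ 0.1836 -0.6019  0.2503]
400 280 0.13887765 [ 0.2091 -0.6924  0.2498]
160 300 0.12318103 [ 0.1839 -0.6012  0.2662]
410 300 0.124345355 [ 0.2088 -0.6911  0.2651]
150 330 0.108048774 [ 0.1837 -0.6038  0.2824]
430 330 0.11004668 [ 0.2077 -0.6927  0.2806]
180 285 0.13508455 [ 0.1842 -0.605   0.2539]
388 285 0.13804954 [ 0.2062 -0.6877  0.2512]
[ 0.18497834 -0.6487052   0.24442371]
```

View pics/crop1.png

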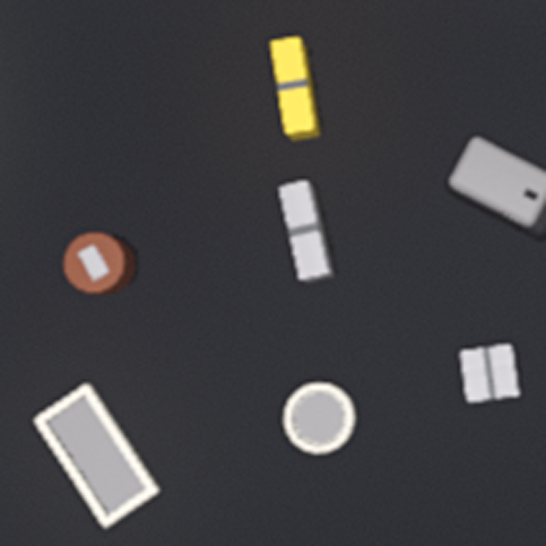

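View pics/crop2.png

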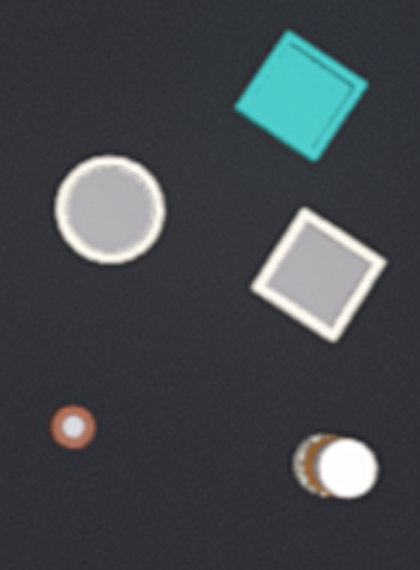

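The crops confirm it: the steel bar is the lower grey one, the yellow one above it is the look-alike, and the ivory square holder is below the turquoise tray. I'll refine the centres using only the top faces, selected by depth.

```bash
cat > m2.py <<'E'
from h import *
import sys
p,d=bot.read_camera("top");C=cam("top");X=cloud(C,d)
H=dict(mount_large=(.584,.343,.028,.035),mount_small=(.466,-.150,.028,.03),block=(.5016,.0125,.028,.04),bar=(.6155,.1702,.028,.055),h_large=(.627,-.179,.008,.05),h_small=(.460,.1556,.008,.038),h_sq=(.582,-.3327,.008,.06),h_long=(.424,.340,.008,.07),jar=(.445,-.329,.055,.05),mouse=(.661,.0065,.03,.07))
for k,(x,y,z,r) in H.items():
    lo=z-.008 if z>.01 else .0055
    m=((X[...,2]>lo)&(np.hypot(X[...,0]-x,X[...,1]-y)<r)).astype(np.uint8)
    if z<.01: m&=(p.min(-1)>120).astype(np.uint8)
    n,l,st,_=cv2.connectedComponentsWithStats(m);i=1+st[1:,4].argmax()
    cs,_=cv2.findContours((l==i).astype(np.uint8),cv2.RETR_EXTERNAL,cv2.CHAIN_APPROX_NONE)
    c=max(cs,key=cv2.contourArea)[:,0]
    w=ray(C,c,z)[:,:2].astype(np.float32);hu=cv2.convexHull(w);rc=cv2.minAreaRect(hu);M=cv2.moments(hu)
    print(k,np.round(rc[0],4),np.round(np.array(rc[1])*1e3,1),round(rc[2],1),'mom',round(M['m10']/M['m00'],4),round(M['m01']/M['m00'],4),'eqdia',round(2e3*np.sqrt(cv2.contourArea(hu)/np.pi),1),'z',round(float(np.median(X[l==i][:,2])),4))
E
python3 m2.py
```

```text
mount_large [0.583  0.3422] [48.2 49.7] 3.3 mom 0.5832 0.3425 eqdia 49.9 z 0.0281
mount_small [ 0.4669 -0.1503] [27.6 27.8] 1.6 mom 0.4665 -0.1503 eqdia 28.4 z 0.0279
block [0.5016 0.0131] [41.7 41.9] 10.0 mom 0.5015 0.0132 eqdia 46.6 z 0.0282
bar [0.616  0.1704] [80.7 25.5] 15.0 mom 0.6158 0.1705 eqdia 50.3 z 0.0281
h_large [ 0.6268 -0.1781] [76.  75.3] 1.0 mom 0.6261 -0.1781 eqdia 76.1 z 0.008
h_small [0.4609 0.1557] [55.9 55. ] 47.1 mom 0.4605 0.1555 eqdia 56.1 z 0.0077
h_sq [ 0.5821 -0.3317] [70.7 71.4] 57.3 mom 0.5821 -0.3316 eqdia 79.3 z 0.0079
h_long [0.4244 0.3407] [108.   53.3] 36.4 mom 0.4243 0.3407 eqdia 85.2 z 0.0081
jar [ 0.4441 -0.335 ] [34.9 39.4] 1.6 mom 0.4441 -0.335 eqdia 37.8 z 0.0549
mouse [0.6606 0.0055] [83. 48.] 63.8 mom 0.6608 0.0062 eqdia 69.4 z 0.0319
```

```bash
cat > go.py <<'E'
from h import *
import sys
x,y,z,a=map(float,sys.argv[1:5])
s=bot.read_state();M=R.from_rotvec(s['tcp_rot']);p=s['tool_pos']
ca,sa=np.cos(np.radians(a)),np.sin(np.radians(a))
T=np.array([[0,ca,sa],[0,sa,-ca],[-1,0,0.]])
dp=M.as_matrix().T@(np.array([x,y,z])-p)*100
rv=(M.inv()*R.from_matrix(T)).as_rotvec()
print('t',round(s['time'],2),'p',p.round(4),'dp cm',dp.round(2),'rot',rv.round(3),'F',s['wrist_force'].round(1),'w',round(s['width']*85,1))
E
python3 go.py .583 .3424 .12 -74.1
```

```text
t 0.3 p [ 0.185  -0.6489  0.2448] dp cm [ 12.55 -84.41 -65.46] rot [ 0.    -0.     0.001] F [-0.3  0.3  0.7] w 84.5
```

```bash
R='x'; python3 -m creep '[{"grip":6.8,"dp":[10,-84.4,-65.5],"rotation":[0,0,0]},{"grip":6.8,"dp":[10,-84.4,-65.5],"rotation":[0,0,0]},{"grip":6.8,"dp":[10,-84.4,-65.5],"rotation":[0,0,0]},{"grip":6.8,"dp":[10,-84.4,-65.5],"rotation":[0,0,0]},{"grip":6.8,"dp":[10,-84.4,-65.5],"rotation":[0,0,0]}]'; python3 go.py .583 .3424 .12 -74.1
```

```text
time: 0.72
tool_pos: [0.2627, -0.4549, 0.2255]
tcp_rot: [2.073, 0.289, -2.073]
wrist_force: [1.0, -0.0, -0.1]
width: 0.799
t 0.72 p [ 0.2627 -0.4549  0.2255] dp cm [ 10.57 -67.93 -52.61] rot [-0. -0.  0.] F [ 1.  -0.  -0.1] w 67.9
```

```bash
python3 -m creep '[{"grip":6.8,"dp":[3,-68,-52.6],"rotation":[0,0,0]},{"grip":6.8,"dp":[3,-68,-52.6],"rotation":[0,0,0]},{"grip":6.8,"dp":[3,-68,-52.6],"rotation":[0,0,0]},{"grip":6.8,"dp":[3,-68,-52.6],"rotation":[0,0,0]},{"grip":6.8,"dp":[3,-68,-52.6],"rotation":[0,0,0]}]'; python3 go.py .583 .3424 .12 -74.1
python3 -m creep '[{"grip":6.8,"dp":[5,-50,-39],"rotation":[0,0,0]},{"grip":6.8,"dp":[5,-50,-39],"rotation":[0,0,0]},{"grip":6.8,"dp":[5,-50,-39],"rotation":[0,0,0]},{"grip":6.8,"dp":[5,-50,-39],"rotation":[0,0,0]},{"grip":6.8,"dp":[5,-50,-39],"rotation":[0,0,0]}]'; python3 go.py .583 .3424 .12 -74.1
```

```text
time: 1.13
tool_pos: [0.34, -0.2615, 0.2188]
tcp_rot: [2.074, 0.288, -2.072]
wrist_force: [0.4, -0.3, 0.1]
width: 0.798
t 1.13 p [ 0.34   -0.2615  0.2188] dp cm [  9.86 -51.45 -39.89] rot [-0.    -0.001 -0.001] F [ 0.4 -0.3  0.1] w 67.8
time: 1.55
tool_pos: [0.4181, -0.0689, 0.2026]
tcp_rot: [2.074, 0.289, -2.071]
wrist_force: [0.8, -1.1, -0.0]
width: 0.798
t 1.55 p [ 0.4181 -0.0689  0.2026] dp cm [  8.26 -35.04 -27.12] rot [ 0.    -0.001 -0.001] F [ 0.8 -1.1 -0. ] w 67.8
```

```bash
python3 -m creep '[{"grip":6.8,"dp":[8.2,-35,-27.1],"rotation":[0,0,0]},{"grip":6.8,"dp":[8.2,-35,-27.1],"rotation":[0,0,0]},{"grip":6.8,"dp":[8.2,-35,-27.1],"rotation":[0,0,0]},{"grip":6.8,"dp":[8.2,-35,-27.1],"rotation":[0,0,0]},{"grip":6.8,"dp":[8.2,-35,-27.1],"rotation":[0,0,0]}]'; python3 go.py .583 .3424 .12 -74.1
python3 -m creep '[{"grip":6.8,"dp":[4.5,-18.8,-14.5],"rotation":[0,0,0]},{"grip":6.8,"dp":[4.5,-18.8,-14.5],"rotation":[0,0,0]},{"grip":6.8,"dp":[4.5,-18.8,-14.5],"rotation":[0,0,0]},{"grip":6.8,"dp":[4.5,-18.8,-14.5],"rotation":[0,0,0]},{"grip":6.8,"dp":[4.5,-18.8,-14.5],"rotation":[0,0,0]}]'; python3 go.py .583 .3424 .12 -74.1
```

```text
time: 1.97
tool_pos: [0.4943, 0.1216, 0.1642]
tcp_rot: [2.073, 0.29, -2.071]
wrist_force: [1.5, -1.2, 0.5]
width: 0.802
t 1.97 p [0.4943 0.1216 0.1642] dp cm [  4.43 -18.8  -14.59] rot [ 0.001 -0.001 -0.   ] F [ 1.5 -1.2  0.5] w 68.2
time: 2.38
tool_pos: [0.5701, 0.3116, 0.125]
tcp_rot: [2.073, 0.29, -2.072]
wrist_force: [0.1, -0.7, 0.7]
width: 0.798
t 2.38 p [0.5701 0.3116 0.125 ] dp cm [ 0.5  -2.61 -2.09] rot [ 0.001 -0.    -0.   ] F [ 0.1 -0.7  0.7] w 67.8
```

```bash
python3 -m creep '[{"grip":6.8,"dp":[0.5,-2.6,-2.1],"rotation":[0,0,0]},{"grip":6.8,"dp":[4,-2.6,-2.1],"rotation":[0,0,0]},{"grip":6.8,"dp":[6,-2.6,-2.1],"rotation":[0,0,0]},{"grip":6.8,"dp":[6.5,-2.6,-2.1],"rotation":[0,0,0]},{"grip":6.8,"dp":[6.5,-2.6,-2.1],"rotation":[0,0,0]}]'; python3 go.py .583 .3424 .017 -74.1
python3 - <<'E'
from h import *
p,d=bot.read_camera("wrist");cv2.imwrite("pics/w1.png",p[:,:,::-1])
E
```

```text
time: 2.8
tool_pos: [0.5807, 0.3393, 0.0576]
tcp_rot: [2.066, 0.288, -2.077]
wrist_force: [-0.5, 0.8, -0.5]
width: 0.796
t 2.8 p [0.5807 0.3393 0.0576] dp cm [ 4.05 -0.24 -0.33] rot [ 0.001  0.006 -0.001] F [-0.5  0.8 -0.5] w 67.6
```

View pics/w1.png

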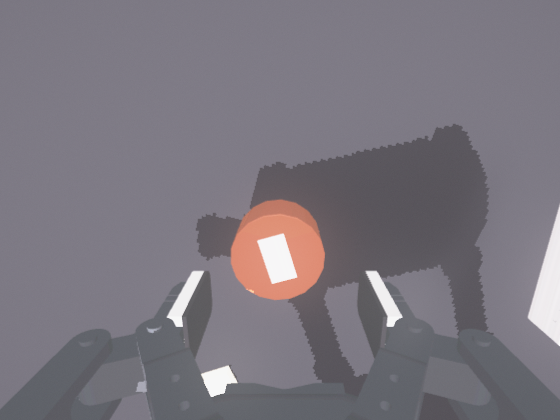

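The disc sits between the fingers at (278,255), about 3 mm left of the midline at u≈286. That matches the correction still to make.

```bash
python3 -m creep '[{"grip":6.8,"dp":[0,-0.24,-0.33],"rotation":[0,0.006,0]},{"grip":6.8,"dp":[2,-0.24,-0.33],"rotation":[0,0.006,0]},{"grip":6.8,"dp":[3.4,-0.24,-0.33],"rotation":[0,0.006,0]},{"grip":6.8,"dp":[4.0,-0.24,-0.33],"rotation":[0,0.006,0]},{"grip":6.8,"dp":[4.0,-0.24,-0.33],"rotation":[0,0.006,0]}]'; python3 go.py .583 .3424 .017 -74.1
```

```text
time: 3.27
tool_pos: [0.5841, 0.3425, 0.019]
tcp_rot: [2.076, 0.289, -2.07]
wrist_force: [-0.8, -0.4, -0.3]
width: 0.796
t 3.27 p [0.5841 0.3425 0.019 ] dp cm [ 0.2  -0.02  0.11] rot [-0.    -0.003 -0.001] F [-0.8 -0.4 -0.3] w 67.7
```

```bash
python3 -m creep '[{"grip":4,"dp":[0.1,0,0.1],"rotation":[0,0,0]},{"grip":4,"dp":[0.1,0,0.1],"rotation":[0,0,0]},{"grip":4,"dp":[0.1,0,0.1],"rotation":[0,0,0]},{"grip":4,"dp":[0.1,0,0.1],"rotation":[0,0,0]},{"grip":4,"dp":[0.1,0,0.1],"rotation":[0,0,0]}]' 45; python3 go.py .583 .3424 .017 -74.1
python3 -m creep '[{"grip":4,"dp":[0,0,0],"rotation":[0,0,0]},{"grip":4,"dp":[-0.1,0,0],"rotation":[0,0,0]},{"grip":4,"dp":[-0.5,0,0],"rotation":[0,0,0]},{"grip":4,"dp":[-2,0,0],"rotation":[0,0,0]},{"grip":4,"dp":[-4,0,0],"rotation":[0,0,0]}]'; python3 go.py .626 -.178 .12 -74.1
python3 - <<'E'
from h import *
p,d=bot.read_camera("wrist");cv2.imwrite("pics/w2.png",p[:,:,::-1])
E
```

```text
time: 3.68
tool_pos: [0.5849, 0.3434, 0.0203]
tcp_rot: [2.081, 0.291, -2.066]
wrist_force: [-0.3, 0.2, 1.2]
width: 0.566
t 3.68 p [0.5849 0.3434 0.0203] dp cm [0.33 0.05 0.21] rot [ 0.    -0.007  0.   ] F [-0.3  0.2  1.2] w 48.1
time: 4.1
tool_pos: [0.5821, 0.3421, 0.058]
tcp_rot: [2.073, 0.289, -2.071]
wrist_force: [0.2, -0.4, -1.2]
width: 0.566
t 4.1 p [0.5821 0.3421 0.058 ] dp cm [-6.15 51.22 10.04] rot [ 0.    -0.001 -0.001] F [ 0.2 -0.4 -1.2] w 48.1
```

View pics/w2.png

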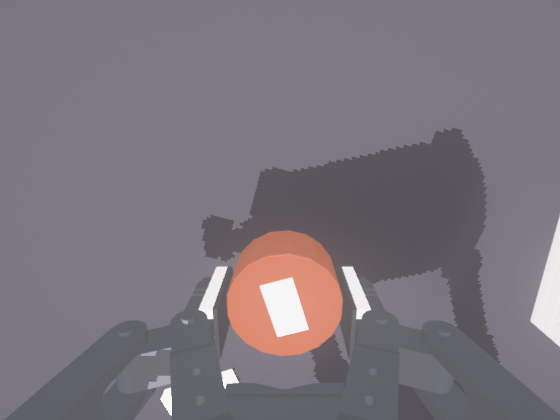

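The disc is held squarely between the pads. Now I'll carry it to the large round holder.

```bash
python3 -m creep '[{"grip":4,"dp":[-6,15,3],"rotation":[0,0,0]},{"grip":4,"dp":[-6,51.2,10],"rotation":[0,0,0]},{"grip":4,"dp":[-6,51.2,10],"rotation":[0,0,0]},{"grip":4,"dp":[-6,51.2,10],"rotation":[0,0,0]},{"grip":4,"dp":[-6,51.2,10],"rotation":[0,0,0]}]'; python3 go.py .626 -.178 .12 -74.1
python3 -m creep '[{"grip":4,"dp":[-4,33,6.5],"rotation":[0,0,0]},{"grip":4,"dp":[-4,33,6.5],"rotation":[0,0,0]},{"grip":4,"dp":[-4,33,6.5],"rotation":[0,0,0]},{"grip":4,"dp":[-4,33,6.5],"rotation":[0,0,0]},{"grip":4,"dp":[-4,33,6.5],"rotation":[0,0,0]}]'; python3 go.py .626 -.178 .12 -74.1
```

```text
time: 4.57
tool_pos: [0.6014, 0.1375, 0.091]
tcp_rot: [2.08, 0.292, -2.065]
wrist_force: [0.0, -0.0, -1.2]
width: 0.565
t 4.57 p [0.6014 0.1375 0.091 ] dp cm [-2.94 31.02  6.29] rot [ 0.001 -0.008 -0.   ] F [ 0.  -0.  -1.2] w 48.0
time: 4.98
tool_pos: [0.6184, -0.0692, 0.1154]
tcp_rot: [2.081, 0.29, -2.065]
wrist_force: [0.7, 0.1, -0.7]
width: 0.57
t 4.98 p [ 0.6184 -0.0692  0.1154] dp cm [-0.47 10.67  2.25] rot [ 0.    -0.007 -0.001] F [ 0.7  0.1 -0.7] w 48.5
```

```bash
python3 -m creep '[{"grip":4,"dp":[0,10.7,2.2],"rotation":[0,0,0]},{"grip":4,"dp":[0,10.7,2.2],"rotation":[0,0,0]},{"grip":4,"dp":[0,10.7,2.2],"rotation":[0,0,0]},{"grip":4,"dp":[3.5,10.7,2.2],"rotation":[0,0,0]},{"grip":4,"dp":[5.5,10.7,2.2],"rotation":[0,0,0]}]'; python3 go.py .626 -.178 .023 -74.1
python3 - <<'E'
from h import *
p,d=bot.read_camera("wrist");cv2.imwrite("pics/w3.png",p[:,:,::-1])
E
python3 go.py .626 -.178 .023 -74.1
```

```text
time: 5.4
tool_pos: [0.6278, -0.179, 0.0596]
tcp_rot: [2.084, 0.285, -2.065]
wrist_force: [-1.7, -0.3, -1.8]
width: 0.57
t 5.4 p [ 0.6278 -0.179   0.0596] dp cm [ 3.66 -0.15  0.18] rot [-0.003 -0.009 -0.002] F [-1.7 -0.3 -1.8] w 48.5
t 5.45 p [ 0.6236 -0.1766  0.0539] dp cm [ 3.09  0.21 -0.19] rot [-0.002 -0.001  0.004] F [-1.3  0.1 -5.4] w 48.1
```

View pics/w3.png

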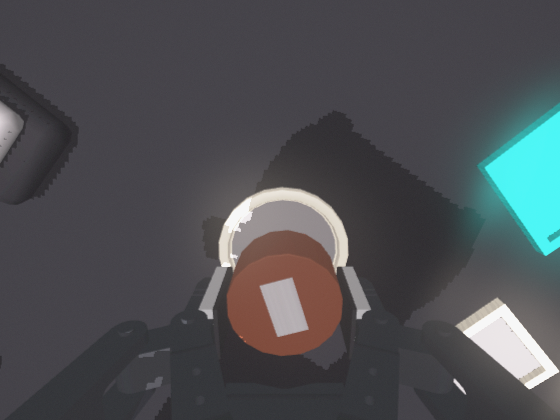

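The disc is centred left to right over the dish, with the rim at u 220–348 and the disc at 228–342. Lowering it.

```bash
python3 -m creep '[{"grip":4,"dp":[1,0,0],"rotation":[0,0,0]},{"grip":4,"dp":[2,0,0],"rotation":[0,0,0]},{"grip":4,"dp":[2.4,0,0],"rotation":[0,0,0]},{"grip":4,"dp":[2.4,0,0],"rotation":[0,0,0]},{"grip":4,"dp":[2.4,0,0],"rotation":[0,0,0]}]'; python3 go.py .626 -.178 .023 -74.1
```

```text
time: 5.87
tool_pos: [0.6275, -0.1756, 0.0358]
tcp_rot: [2.079, 0.291, -2.065]
wrist_force: [-0.4, -0.1, -1.8]
width: 0.571
t 5.87 p [ 0.6275 -0.1756  0.0358] dp cm [1.28 0.19 0.22] rot [ 0.001 -0.007 -0.001] F [-0.4 -0.1 -1.8] w 48.6
```

```bash
python3 -m creep '[{"grip":4,"dp":[0.5,0.15,0.1],"rotation":[0,0,0]},{"grip":4,"dp":[0.9,0.15,0.1],"rotation":[0,0,0]},{"grip":4,"dp":[1.1,0.15,0.1],"rotation":[0,0,0]},{"grip":4,"dp":[1.2,0.15,0.1],"rotation":[0,0,0]},{"grip":4,"dp":[1.2,0.15,0.1],"rotation":[0,0,0]}]'; python3 go.py .626 -.178 .022 -74.1
```

```text
time: 6.28
tool_pos: [0.6263, -0.1776, 0.0233]
tcp_rot: [2.079, 0.291, -2.067]
wrist_force: [-1.0, 0.4, 2.2]
width: 0.57
t 6.28 p [ 0.6263 -0.1776  0.0233] dp cm [0.13 0.03 0.04] rot [ 0.    -0.006  0.   ] F [-1.   0.4  2.2] w 48.4
```

```bash
python3 -m creep '[{"grip":4,"dp":[0.1,0,0],"rotation":[0,0,0]},{"grip":4,"dp":[0.1,0,0],"rotation":[0,0,0]},{"grip":4,"dp":[0.1,0,0],"rotation":[0,0,0]}]'; python3 go.py .626 -.178 .022 -74.1
```

```text
time: 6.53
tool_pos: [0.6263, -0.1776, 0.0233]
tcp_rot: [2.079, 0.291, -2.067]
wrist_force: [-4.2, 1.9, 7.2]
width: 0.569
t 6.53 p [ 0.6263 -0.1776  0.0233] dp cm [0.13 0.03 0.04] rot [ 0.    -0.006  0.   ] F [-4.2  1.9  7.2] w 48.4
```

```bash
python3 -m creep '[{"grip":5.4,"dp":[0,0,0],"rotation":[0,0,0]},{"grip":6.4,"dp":[0,0,0],"rotation":[0,0,0]},{"grip":6.8,"dp":[0,0,0],"rotation":[0,0,0]},{"grip":6.8,"dp":[-1,0,0],"rotation":[0,0,0]},{"grip":6.8,"dp":[-4,0,0],"rotation":[0,0,0]}]'; python3 go.py .4665 -.1503 .08 -74.1
python3 - <<'E'
from h import *
p,d=bot.read_camera("wrist");cv2.imwrite("pics/w4.png",p[:,:,::-1])
E
python3 go.py .4665 -.1503 .08 -74.1
```

```text
time: 6.95
tool_pos: [0.622, -0.1764, 0.0574]
tcp_rot: [2.072, 0.296, -2.078]
wrist_force: [0.5, 0.2, -0.4]
width: 0.795
t 6.95 p [ 0.622  -0.1764  0.0574] dp cm [-2.18 -6.78 14.25] rot [0.    0.002 0.006] F [ 0.5  0.2 -0.4] w 67.6
t 7.0 p [ 0.6279 -0.1783  0.0671] dp cm [-1.44 -7.11 14.74] rot [ 0.    -0.009 -0.002] F [ 2.2 -0.4  4.5] w 67.5
```

View pics/w4.png

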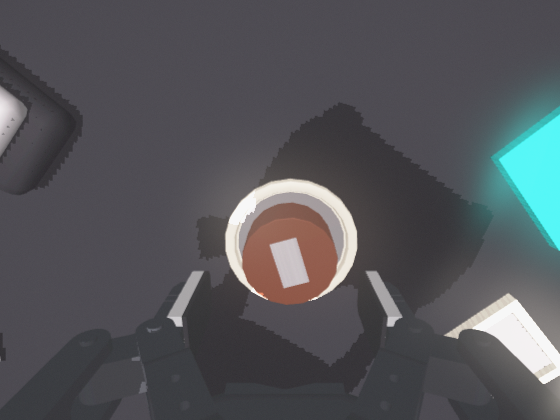

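The large disc sits inside its dish, with the disc at (290,262) and the rim at u 226–357. On to the small one.

```bash
python3 -m creep '[{"grip":5.2,"dp":[-1.5,-7,14.6],"rotation":[0,0,0]},{"grip":5.2,"dp":[-1.5,-7,14.6],"rotation":[0,0,0]},{"grip":5.2,"dp":[-1.5,-7,14.6],"rotation":[0,0,0]},{"grip":5.2,"dp":[-1.5,-7,14.6],"rotation":[0,0,0]},{"grip":5.2,"dp":[-1.5,-7,14.6],"rotation":[0,0,0]}]'
python3 go.py .4665 -.1503 .02 -74.1
python3 - <<'E'
from h import *
p,d=bot.read_camera("wrist");cv2.imwrite("pics/w5.png",p[:,:,::-1])
E
python3 go.py .4665 -.1503 .02 -74.1
```

```text
time: 7.42
tool_pos: [0.4575, -0.1478, 0.0742]
tcp_rot: [2.072, 0.295, -2.078]
wrist_force: [-0.1, -0.6, -1.1]
width: 0.608
t 7.42 p [ 0.4575 -0.1478  0.0742] dp cm [ 5.41  0.52 -0.81] rot [-0.     0.002  0.006] F [-0.1 -0.6 -1.1] w 51.7
t 7.47 p [ 0.462  -0.1492  0.0755] dp cm [ 5.55  0.24 -0.38] rot [-0.    -0.003  0.002] F [ 0.2  0.  -0.7] w 52.0
```

View pics/w5.png

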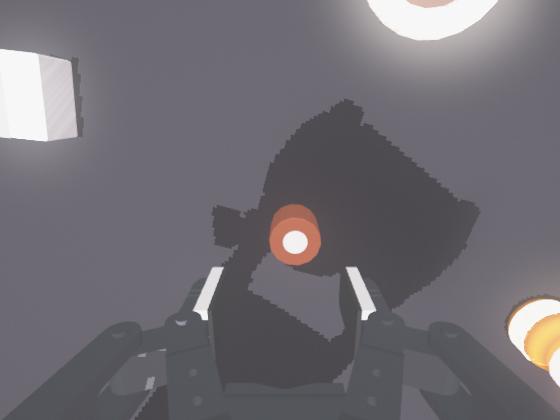

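```bash
python3 -m creep '[{"grip":5.2,"dp":[0,0.3,-0.3],"rotation":[0,0,0]},{"grip":5.2,"dp":[1,0.3,-0.3],"rotation":[0,0,0]},{"grip":5.2,"dp":[2.5,0.3,-0.3],"rotation":[0,0,0]},{"grip":5.2,"dp":[3,0.3,-0.3],"rotation":[0,0,0]},{"grip":5.2,"dp":[3,0.3,-0.3],"rotation":[0,0,0]}]'
python3 go.py .4665 -.1503 .02 -74.1
python3 - <<'E'
from h import *
p,d=bot.read_camera("wrist");cv2.imwrite("pics/w6.png",p[:,:,::-1])
E
python3 go.py .4665 -.1503 .02 -74.1
```

```text
time: 7.88
tool_pos: [0.4704, -0.1524, 0.0445]
tcp_rot: [2.077, 0.292, -2.07]
wrist_force: [-0.2, 0.2, -0.8]
width: 0.605
t 7.88 p [ 0.4704 -0.1524  0.0445] dp cm [ 2.45 -0.3   0.33] rot [ 0.001 -0.004  0.002] F [-0.2  0.2 -0.8] w 51.5
t 7.93 p [ 0.4708 -0.1525  0.0452] dp cm [ 2.52 -0.32  0.36] rot [ 0.    -0.005  0.001] F [ 0.4  0.2 -0.7] w 51.7
```

View pics/w6.png

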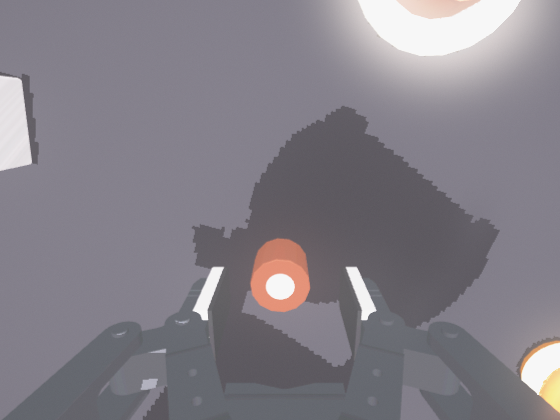

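The disc is at u=280, about 3 mm left of the midline, which agrees with the measured offset. Correcting while descending.

```bash
python3 -m creep '[{"grip":5.2,"dp":[0.5,-0.3,0.35],"rotation":[0,0,0]},{"grip":5.2,"dp":[1.5,-0.3,0.35],"rotation":[0,0,0]},{"grip":5.2,"dp":[2.4,-0.3,0.35],"rotation":[0,0,0]},{"grip":5.2,"dp":[2.4,-0.3,0.35],"rotation":[0,0,0]},{"grip":5.2,"dp":[2.4,-0.3,0.35],"rotation":[0,0,0]}]'
python3 go.py .4665 -.1503 .02 -74.1
python3 -m creep '[{"grip":3.5,"dp":[0,0,0],"rotation":[0,0,0]},{"grip":2.0,"dp":[0,0,0],"rotation":[0,0,0]},{"grip":2,"dp":[0,0,0],"rotation":[0,0,0]},{"grip":2,"dp":[0,0,0],"rotation":[0,0,0]},{"grip":2,"dp":[0,0,0],"rotation":[0,0,0]}]'  40
python3 go.py .4665 -.1503 .02 -74.1
```

```text
time: 8.35
tool_pos: [0.4654, -0.1501, 0.0212]
tcp_rot: [2.078, 0.292, -2.069]
wrist_force: [0.9, 0.4, 0.4]
width: 0.613
t 8.35 p [ 0.4654 -0.1501  0.0212] dp cm [ 0.12  0.05 -0.1 ] rot [ 0.    -0.004  0.001] F [0.9 0.4 0.4] w 52.1
time: 8.77
tool_pos: [0.4668, -0.1507, 0.0227]
tcp_rot: [2.08, 0.29, -2.065]
wrist_force: [0.1, 0.2, 2.7]
width: 0.328
t 8.77 p [ 0.4668 -0.1507  0.0227] dp cm [ 0.27 -0.05  0.02] rot [ 0.    -0.007 -0.001] F [0.1 0.2 2.7] w 27.8
```

```bash
python3 -m creep '[{"grip":2,"dp":[-0.2,0,0],"rotation":[0,0,0]},{"grip":2,"dp":[-1.2,0,0],"rotation":[0,0,0]},{"grip":2,"dp":[-3,0,0],"rotation":[0,0,0]},{"grip":2,"dp":[-6,0,0],"rotation":[0,0,0]},{"grip":2,"dp":[-7,-2,0],"rotation":[0,0,0]}]'
python3 go.py .4605 .1555 .09 -74.1
python3 - <<'E'
from h import *
p,d=bot.read_camera("wrist");cv2.imwrite("pics/w7.png",p[:,:,::-1])
E
```

```text
time: 9.18
tool_pos: [0.464, -0.1341, 0.0968]
tcp_rot: [2.085, 0.284, -2.059]
wrist_force: [1.9, -0.4, 0.4]
width: 0.333
t 9.18 p [ 0.464  -0.1341  0.0968] dp cm [  0.62 -27.96  -7.55] rot [-0.001 -0.012 -0.005] F [ 1.9 -0.4  0.4] w 28.3
```

View pics/w7.png

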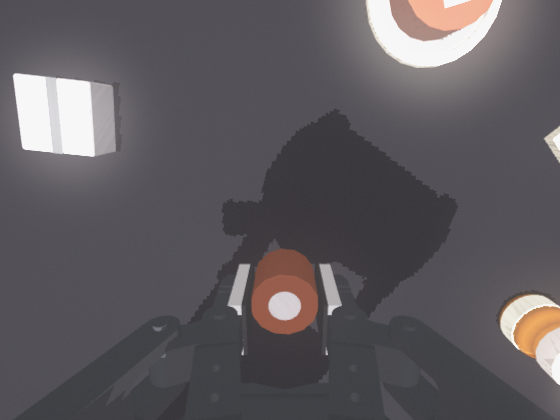

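The small disc is held between the pads at (285,305). Carrying it.

```bash
python3 -m creep '[{"grip":2,"dp":[0,-27.9,-7.6],"rotation":[0,0,0]},{"grip":2,"dp":[0,-27.9,-7.6],"rotation":[0,0,0]},{"grip":2,"dp":[0,-27.9,-7.6],"rotation":[0,0,0]},{"grip":2,"dp":[0,-27.9,-7.6],"rotation":[0,0,0]},{"grip":2,"dp":[0,-27.9,-7.6],"rotation":[0,0,0]}]'
python3 go.py .4605 .1555 .09 -74.1
python3 -m creep '[{"grip":2,"dp":[0,-8.6,-2],"rotation":[0,0,0]},{"grip":2,"dp":[0,-8.6,-2],"rotation":[0,0,0]},{"grip":2,"dp":[0,-8.6,-2],"rotation":[0,0,0]},{"grip":2,"dp":[0,-8.6,-2],"rotation":[0,0,0]},{"grip":2,"dp":[0,-8.6,-2],"rotation":[0,0,0]}]'
python3 go.py .4605 .1555 .026 -74.1
```

```text
time: 9.65
tool_pos: [0.4573, 0.0785, 0.0929]
tcp_rot: [2.08, 0.29, -2.067]
wrist_force: [0.5, -0.3, -0.5]
width: 0.33
t 9.65 p [0.4573 0.0785 0.0929] dp cm [ 0.3  -7.32 -2.41] rot [-0.    -0.006 -0.   ] F [ 0.5 -0.3 -0.5] w 28.0
time: 10.07
tool_pos: [0.4532, 0.1651, 0.0925]
tcp_rot: [2.077, 0.292, -2.066]
wrist_force: [0.3, -0.6, -0.7]
width: 0.336
t 10.07 p [0.4532 0.1651 0.0925] dp cm [ 6.65  1.12 -0.41] rot [ 0.002 -0.005 -0.001] F [ 0.3 -0.6 -0.7] w 28.6
```

```bash
python3 -m creep '[{"grip":2,"dp":[0,1.1,-0.4],"rotation":[0,0,0]},{"grip":2,"dp":[2,1.1,-0.4],"rotation":[0,0,0]},{"grip":2,"dp":[4,1.1,-0.4],"rotation":[0,0,0]},{"grip":2,"dp":[4.5,1.1,-0.4],"rotation":[0,0,0]},{"grip":2,"dp":[4.5,1.1,-0.4],"rotation":[0,0,0]}]'
python3 go.py .4605 .1555 .026 -74.1
python3 - <<'E'
from h import *
p,d=bot.read_camera("wrist");cv2.imwrite("pics/w8.png",p[:,:,::-1])
E
python3 go.py .4605 .1555 .026 -74.1
```

```text
time: 10.48
tool_pos: [0.4592, 0.1531, 0.0458]
tcp_rot: [2.075, 0.287, -2.073]
wrist_force: [-0.3, -0.8, -1.6]
width: 0.336
t 10.48 p [0.4592 0.1531 0.0458] dp cm [ 1.98 -0.2  -0.18] rot [-0.002 -0.001 -0.   ] F [-0.3 -0.8 -1.6] w 28.5
t 10.53 p [0.4603 0.1538 0.047 ] dp cm [ 2.1  -0.16 -0.06] rot [-0.002 -0.004 -0.   ] F [ 0.4  0.9 -0.7] w 28.5
```

View pics/w8.png

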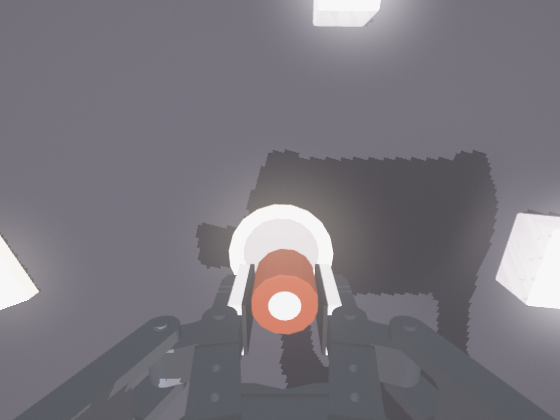

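The disc at u=285 is over the dish, whose centre is at u≈281, so it is within about 2 mm. Lowering.

```bash
python3 -m creep '[{"grip":2,"dp":[0.5,-0.1,0],"rotation":[0,0,0]},{"grip":2,"dp":[1.2,-0.1,0],"rotation":[0,0,0]},{"grip":2,"dp":[1.7,-0.1,0],"rotation":[0,0,0]},{"grip":2,"dp":[1.9,-0.1,0],"rotation":[0,0,0]},{"grip":2,"dp":[1.9,-0.1,0],"rotation":[0,0,0]}]'
python3 go.py .4605 .1555 .026 -74.1
```

```text
time: 10.95
tool_pos: [0.46, 0.1566, 0.0281]
tcp_rot: [2.078, 0.291, -2.068]
wrist_force: [-0.5, 1.1, -1.2]
width: 0.338
t 10.95 p [0.46   0.1566 0.0281] dp cm [ 0.21  0.12 -0.02] rot [ 0.001 -0.005 -0.   ] F [-0.5  1.1 -1.2] w 28.7
```

```bash
python3 -m creep '[{"grip":2,"dp":[0.15,0.1,0],"rotation":[0,0,0]},{"grip":2,"dp":[0.25,0.1,0],"rotation":[0,0,0]},{"grip":2,"dp":[0.3,0.1,0],"rotation":[0,0,0]},{"grip":2,"dp":[0.3,0.1,0],"rotation":[0,0,0]}]'
python3 go.py .4605 .1555 .026 -74.1
```

```text
time: 11.28
tool_pos: [0.461, 0.1558, 0.0258]
tcp_rot: [2.079, 0.291, -2.066]
wrist_force: [0.0, 0.1, -0.1]
width: 0.339
t 11.28 p [0.461  0.1558 0.0258] dp cm [-0.02  0.02  0.05] rot [ 0.    -0.006 -0.   ] F [ 0.   0.1 -0.1] w 28.8
```

```bash
python3 -m creep '[{"grip":2,"dp":[0.1,0,0],"rotation":[0,0,0]},{"grip":2,"dp":[0.1,0,0],"rotation":[0,0,0]},{"grip":2,"dp":[0.1,0,0],"rotation":[0,0,0]}]'
python3 go.py .4605 .1555 .026 -74.1
```

```text
time: 11.53
tool_pos: [0.4611, 0.1559, 0.0257]
tcp_rot: [2.079, 0.291, -2.067]
wrist_force: [-2.5, 0.0, 7.6]
width: 0.336
t 11.53 p [0.4611 0.1559 0.0257] dp cm [-0.03  0.02  0.07] rot [ 0.    -0.006  0.   ] F [-2.5  0.   7.6] w 28.6
```

```bash
python3 -m creep '[{"grip":3.4,"dp":[0,0,0],"rotation":[0,0,0]},{"grip":4.6,"dp":[0,0,0],"rotation":[0,0,0]},{"grip":5.2,"dp":[0,0,0],"rotation":[0,0,0]},{"grip":6,"dp":[-1,0,0],"rotation":[0,0,0]},{"grip":6,"dp":[-5,0,0],"rotation":[0,0,0]}]'
python3 - <<'E'
from h import *
p,d=bot.read_camera("wrist");cv2.imwrite("pics/w9.png",p[:,:,::-1])
E
python3 go.py .5015 .0131 .07 -80
```

```text
time: 11.95
tool_pos: [0.4549, 0.154, 0.0696]
tcp_rot: [2.065, 0.289, -2.08]
wrist_force: [-0.5, -0.6, -1.3]
width: 0.702
t 12.0 p [0.4625 0.1563 0.0805] dp cm [ 1.05 14.84  0.19] rot [ 0.103 -0.009  0.   ] F [2.6 0.7 4.3] w 59.5
```

View pics/w9.png

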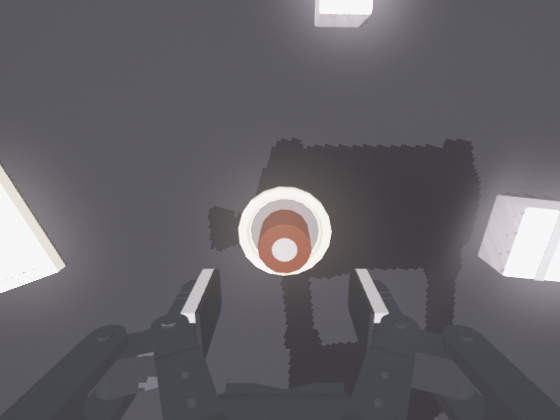

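The small disc is in its dish at (285,245). Next is the square block.

```bash
python3 -m creep '[{"grip":6.2,"dp":[0,14.9,0.2],"rotation":[0.103,0,0]},{"grip":6.2,"dp":[0,14.9,0.2],"rotation":[0.103,0,0]},{"grip":6.2,"dp":[0,14.9,0.2],"rotation":[0.103,0,0]},{"grip":6.2,"dp":[0,14.9,0.2],"rotation":[0.103,0,0]},{"grip":6.2,"dp":[0,14.9,0.2],"rotation":[0.103,0,0]}]'
python3 -m creep '[{"grip":6.2,"dp":[1,0,0],"rotation":[0,0,0]},{"grip":6.2,"dp":[2,0,0],"rotation":[0,0,0]},{"grip":6.2,"dp":[2,0,0],"rotation":[0,0,0]}]'
python3 go.py .5015 .0131 .018 -80
python3 - <<'E'
from h import *
p,d=bot.read_camera("wrist");cv2.imwrite("pics/w10.png",p[:,:,::-1])
E
python3 go.py .5015 .0131 .018 -80
```

```text
time: 12.42
tool_pos: [0.5016, 0.008, 0.0761]
tcp_rot: [2.141, 0.182, -2.122]
wrist_force: [0.1, -0.7, -0.4]
width: 0.728
time: 12.67
tool_pos: [0.4971, 0.0128, 0.0521]
tcp_rot: [2.132, 0.19, -2.129]
wrist_force: [-1.1, 0.8, -0.5]
width: 0.729
t 12.67 p [0.4971 0.0128 0.0521] dp cm [ 3.41  0.05 -0.44] rot [ 0.001 -0.001  0.002] F [-1.1  0.8 -0.5] w 62.0
t 12.72 p [0.4973 0.013  0.0526] dp cm [ 3.46  0.06 -0.41] rot [ 0.002 -0.002  0.002] F [-0.4  0.2 -0.3] w 61.6
```

View pics/w10.png

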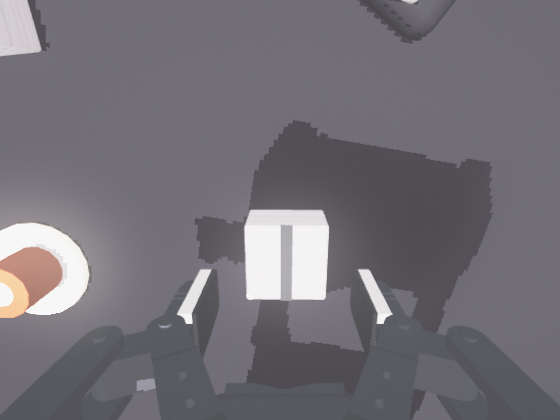

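The block is centred at u=286 and aligned with the jaws. Descending to grip.

```bash
python3 -m creep '[{"grip":6.2,"dp":[1,0,-0.3],"rotation":[0,0,0]},{"grip":6.2,"dp":[2.5,0,-0.3],"rotation":[0,0,0]},{"grip":6.2,"dp":[3.3,0,-0.3],"rotation":[0,0,0]},{"grip":6.2,"dp":[3.3,0,-0.3],"rotation":[0,0,0]},{"grip":6.2,"dp":[3.3,0,-0.3],"rotation":[0,0,0]}]'
python3 go.py .5015 .0131 .018 -80
python3 -m creep '[{"grip":4.8,"dp":[0,0,0],"rotation":[0,0,0]},{"grip":3.2,"dp":[0,0,0],"rotation":[0,0,0]},{"grip":3.2,"dp":[0,0,0],"rotation":[0,0,0]},{"grip":3.2,"dp":[0,0,0],"rotation":[0,0,0]},{"grip":3.2,"dp":[0,0,0],"rotation":[0,0,0]}]' 70
python3 go.py .5015 .0131 .018 -80
```

```text
time: 13.13
tool_pos: [0.5019, 0.0129, 0.0208]
tcp_rot: [2.134, 0.189, -2.126]
wrist_force: [-0.4, -0.6, 0.4]
width: 0.728
t 13.13 p [0.5019 0.0129 0.0208] dp cm [ 0.28 -0.02  0.04] rot [ 0.001 -0.004  0.001] F [-0.4 -0.6  0.4] w 61.9
time: 13.55
tool_pos: [0.5037, 0.0125, 0.0226]
tcp_rot: [2.139, 0.188, -2.122]
wrist_force: [-0.5, 1.4, 3.8]
width: 0.473
t 13.55 p [0.5037 0.0125 0.0226] dp cm [ 0.46 -0.09  0.21] rot [ 0.    -0.008  0.001] F [-0.5  1.4  3.8] w 40.2
```

```bash
python3 -m creep '[{"grip":3.2,"dp":[-0.2,0,0],"rotation":[0,0,0]},{"grip":3.2,"dp":[-1,0,0],"rotation":[0,0,0]},{"grip":3.2,"dp":[-3,0,0],"rotation":[0,0,0]},{"grip":3.2,"dp":[-6,0,0],"rotation":[0,0,0]},{"grip":3.2,"dp":[-8,0,0],"rotation":[0,0,0]}]'
python3 go.py .5821 -.3317 .10 -122.7
python3 - <<'E'
from h import *
p,d=bot.read_camera("wrist");cv2.imwrite("pics/w11.png",p[:,:,::-1])
E
```

```text
time: 13.97
tool_pos: [0.5019, 0.0122, 0.103]
tcp_rot: [2.136, 0.188, -2.125]
wrist_force: [1.9, 1.0, -2.7]
width: 0.473
t 13.97 p [0.5019 0.0122 0.103 ] dp cm [ 0.29 35.26 -1.92] rot [ 0.745 -0.005  0.003] F [ 1.9  1.  -2.7] w 40.2
```

View pics/w11.png

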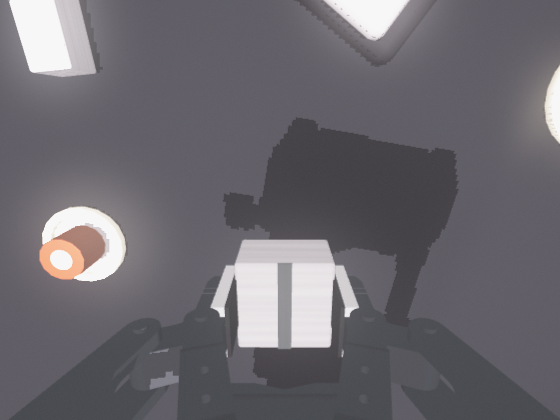

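```bash
python3 -m creep '[{"grip":3.2,"dp":[0,35.2,-1.9],"rotation":[0.745,0,0]},{"grip":3.2,"dp":[0,35.2,-1.9],"rotation":[0.745,0,0]},{"grip":3.2,"dp":[0,35.2,-1.9],"rotation":[0.745,0,0]},{"grip":3.2,"dp":[0,35.2,-1.9],"rotation":[0.745,0,0]},{"grip":3.2,"dp":[0,35.2,-1.9],"rotation":[0.745,0,0]}]'
python3 go.py .5821 -.3317 .10 -122.7
```

```text
time: 14.43
tool_pos: [0.5488, -0.1922, 0.1008]
tcp_rot: [-1.971, 0.453, 1.963]
wrist_force: [0.2, 0.4, -3.0]
width: 0.472
t 14.43 p [ 0.5488 -0.1922  0.1008] dp cm [ 0.06 11.06 -9.13] rot [ 0.115 -0.003  0.004] F [ 0.2  0.4 -3. ] w 40.1
```

```bash
python3 -m creep '[{"grip":3.2,"dp":[0,11,-9.1],"rotation":[0.117,0,0]},{"grip":3.2,"dp":[0,11,-9.1],"rotation":[0.117,0,0]},{"grip":3.2,"dp":[0,11,-9.1],"rotation":[0.117,0,0]},{"grip":3.2,"dp":[0,11,-9.1],"rotation":[0.117,0,0]},{"grip":3.2,"dp":[2,11,-9.1],"rotation":[0.117,0,0]}]'
python3 -m creep '[{"grip":3.2,"dp":[1,0,0],"rotation":[0,0,0]},{"grip":3.2,"dp":[2,0,0],"rotation":[0,0,0]},{"grip":3.2,"dp":[2.5,0,0],"rotation":[0,0,0]},{"grip":3.2,"dp":[2.5,0,0],"rotation":[0,0,0]}]'
python3 go.py .5821 -.3317 .026 -122.7
python3 - <<'E'
from h import *
p,d=bot.read_camera("wrist");cv2.imwrite("pics/w12.png",p[:,:,::-1])
E
python3 go.py .5821 -.3317 .026 -122.7
```

```text
time: 14.85
tool_pos: [0.5872, -0.3364, 0.0855]
tcp_rot: [-1.913, 0.558, 1.883]
wrist_force: [1.7, 0.1, -1.3]
width: 0.477
time: 15.18
tool_pos: [0.5819, -0.3271, 0.0537]
tcp_rot: [-1.899, 0.548, 1.899]
wrist_force: [-0.8, -0.1, -3.0]
width: 0.472
t 15.18 p [ 0.5819 -0.3271  0.0537] dp cm [ 2.77  0.39 -0.27] rot [0.005 0.001 0.004] F [-0.8 -0.1 -3. ] w 40.1
t 15.23 p [ 0.5828 -0.3275  0.0551] dp cm [ 2.91  0.4  -0.16] rot [ 0.005 -0.001  0.004] F [ 0.5 -0.5 -2.9] w 40.4
```

View pics/w12.png

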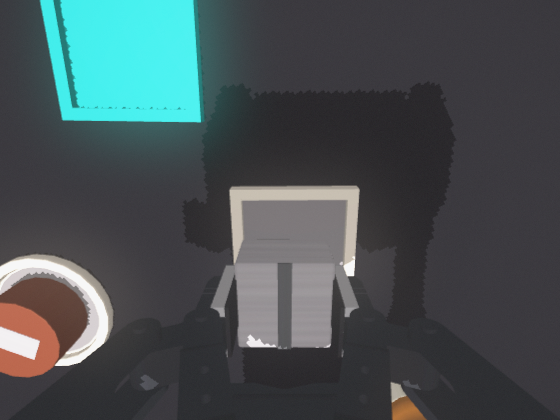

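The block is square with the ivory tray. The tray centre is at u=295 and the block at 285, so about 4–5 mm in +y is needed, as measured.

```bash
python3 -m creep '[{"grip":3.2,"dp":[0,0.4,-0.1],"rotation":[0.005,0,0]},{"grip":3.2,"dp":[1,0.4,-0.1],"rotation":[0.005,0,0]},{"grip":3.2,"dp":[2,0.4,-0.1],"rotation":[0.005,0,0]},{"grip":3.2,"dp":[2.4,0.4,-0.1],"rotation":[0.005,0,0]},{"grip":3.2,"dp":[2.4,0.4,-0.1],"rotation":[0.005,0,0]}]'
python3 -m creep '[{"grip":3.2,"dp":[0,0,0],"rotation":[0,0,0]},{"grip":3.2,"dp":[0,0,0],"rotation":[0,0,0]}]'
python3 go.py .5821 -.3317 .0255 -122.7
```

```text
time: 15.65
tool_pos: [0.5813, -0.3321, 0.0304]
tcp_rot: [-1.897, 0.553, 1.894]
wrist_force: [-0.4, 1.2, -2.9]
width: 0.474
time: 15.82
tool_pos: [0.5828, -0.3331, 0.0325]
tcp_rot: [-1.901, 0.554, 1.891]
wrist_force: [0.3, 0.6, -2.7]
width: 0.475
t 15.82 p [ 0.5828 -0.3331  0.0325] dp cm [ 0.7  -0.08  0.13] rot [-0.001 -0.004  0.005] F [ 0.3  0.6 -2.7] w 40.4
```

```bash
python3 -m creep '[{"grip":3.2,"dp":[0.3,0,0.1],"rotation":[0,0,0]},{"grip":3.2,"dp":[0.5,0,0.1],"rotation":[0,0,0]},{"grip":3.2,"dp":[0.65,0,0.1],"rotation":[0,0,0]},{"grip":3.2,"dp":[0.65,0,0.1],"rotation":[0,0,0]},{"grip":3.2,"dp":[0.65,0,0.1],"rotation":[0,0,0]}]'
python3 go.py .5821 -.3317 .0255 -122.7
```

```text
time: 16.23
tool_pos: [0.5819, -0.3325, 0.026]
tcp_rot: [-1.9, 0.554, 1.891]
wrist_force: [-0.1, -0.1, -3.1]
width: 0.474
t 16.23 p [ 0.5819 -0.3325  0.026 ] dp cm [ 0.05 -0.08  0.02] rot [-0.002 -0.004  0.005] F [-0.1 -0.1 -3.1] w 40.2
```

```bash
python3 -m creep '[{"grip":3.2,"dp":[0.1,-0.1,0],"rotation":[0,0,0]},{"grip":3.2,"dp":[0.1,-0.1,0],"rotation":[0,0,0]},{"grip":3.2,"dp":[0.1,-0.1,0],"rotation":[0,0,0]}]'
python3 go.py .5821 -.3317 .0255 -122.7
```

```text
time: 16.48
tool_pos: [0.5826, -0.3321, 0.0257]
tcp_rot: [-1.901, 0.555, 1.89]
wrist_force: [-2.5, -1.2, 1.6]
width: 0.475
t 16.48 p [ 0.5826 -0.3321  0.0257] dp cm [ 0.02 -0.01  0.06] rot [-0.001 -0.005  0.004] F [-2.5 -1.2  1.6] w 40.4
```

```bash
python3 -m creep '[{"grip":3.2,"dp":[0.1,0,0],"rotation":[0,0,0]},{"grip":3.2,"dp":[0.1,0,0],"rotation":[0,0,0]},{"grip":3.2,"dp":[0.1,0,0],"rotation":[0,0,0]}]'
python3 go.py .5821 -.3317 .0255 -122.7
```

```text
time: 16.73
tool_pos: [0.5826, -0.3321, 0.0257]
tcp_rot: [-1.901, 0.555, 1.89]
wrist_force: [-5.0, 0.4, 7.5]
width: 0.475
t 16.73 p [ 0.5826 -0.3321  0.0257] dp cm [ 0.02 -0.01  0.06] rot [-0.001 -0.005  0.004] F [-5.   0.4  7.5] w 40.4
```

```bash
python3 -m creep '[{"grip":4.6,"dp":[0,0,0],"rotation":[0,0,0]},{"grip":5.6,"dp":[0,0,0],"rotation":[0,0,0]},{"grip":6,"dp":[0,0,0],"rotation":[0,0,0]},{"grip":6,"dp":[-1,0,0],"rotation":[0,0,0]},{"grip":6,"dp":[-5,0,0],"rotation":[0,0,0]}]'
python3 -m creep '[{"grip":6,"dp":[-3,0,0],"rotation":[0,0,0]}]'
python3 go.py .6159 .1704 .10 -75
python3 - <<'E'
from h import *
p,d=bot.read_camera("wrist");cv2.imwrite("pics/w13.png",p[:,:,::-1])
E
python3 go.py .6159 .1704 .10 -75
```

```text
time: 17.15
tool_pos: [0.5771, -0.3284, 0.067]
tcp_rot: [-1.885, 0.55, 1.903]
wrist_force: [-0.6, 0.8, -0.9]
width: 0.7
time: 17.23
tool_pos: [0.5812, -0.3311, 0.1043]
tcp_rot: [-1.898, 0.553, 1.893]
wrist_force: [1.0, 0.2, 0.6]
width: 0.703
t 17.23 p [ 0.5812 -0.3311  0.1043] dp cm [  0.61 -44.04  24.24] rot [-0.834 -0.003  0.004] F [1.  0.2 0.6] w 59.8
t 17.28 p [ 0.5859 -0.334   0.1132] dp cm [  1.18 -44.02  24.8 ] rot [-0.834 -0.016 -0.001] F [ 1.8 -1.   4. ] w 59.6
```

View pics/w13.png

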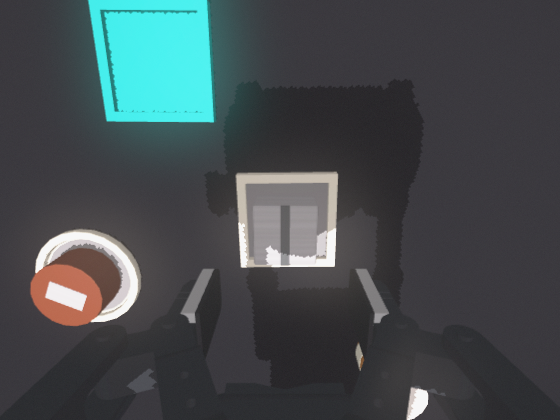

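The block lies inside the ivory tray. Now the bar.

```bash
python3 -m creep '[{"grip":4.6,"dp":[0.5,-44,24.5],"rotation":[-0.834,0,0]},{"grip":4.6,"dp":[0.5,-44,24.5],"rotation":[-0.834,0,0]},{"grip":4.6,"dp":[0.5,-44,24.5],"rotation":[-0.834,0,0]},{"grip":4.6,"dp":[0.5,-44,24.5],"rotation":[-0.834,0,0]},{"grip":4.6,"dp":[0.5,-44,24.5],"rotation":[-0.834,0,0]}]'
python3 go.py .6159 .1704 .10 -75
```

```text
time: 17.7
tool_pos: [0.5956, -0.1222, 0.1032]
tcp_rot: [2.2, 0.065, -2.185]
wrist_force: [0.5, 0.4, -0.5]
width: 0.545
t 17.7 p [ 0.5956 -0.1222  0.1032] dp cm [  0.38 -29.09  -3.73] rot [-0.204 -0.007  0.   ] F [ 0.5  0.4 -0.5] w 46.3
```

```bash
python3 -m creep '[{"grip":4.6,"dp":[0.3,-29,-3.7],"rotation":[-0.204,0,0]},{"grip":4.6,"dp":[0.3,-29,-3.7],"rotation":[-0.204,0,0]},{"grip":4.6,"dp":[0.3,-29,-3.7],"rotation":[-0.204,0,0]},{"grip":4.6,"dp":[0.3,-29,-3.7],"rotation":[-0.204,0,0]},{"grip":4.6,"dp":[0.3,-29,-3.7],"rotation":[-0.204,0,0]}]'
python3 go.py .6159 .1704 .10 -75
```

```text
time: 18.12
tool_pos: [0.611, 0.0861, 0.1015]
tcp_rot: [2.093, 0.27, -2.077]
wrist_force: [1.2, 0.1, 0.6]
width: 0.539
t 18.12 p [0.611  0.0861 0.1015] dp cm [ 0.17 -8.03 -2.62] rot [-0.005 -0.007  0.   ] F [1.2 0.1 0.6] w 45.8
```

```bash
python3 -m creep '[{"grip":4.6,"dp":[0,-8,-2.6],"rotation":[-0.005,0,0]},{"grip":4.6,"dp":[0,-8,-2.6],"rotation":[-0.005,0,0]},{"grip":4.6,"dp":[0,-8,-2.6],"rotation":[-0.005,0,0]},{"grip":4.6,"dp":[3.5,-8,-2.6],"rotation":[-0.005,0,0]},{"grip":4.6,"dp":[4.5,-8,-2.6],"rotation":[-0.005,0,0]}]'
python3 -m creep '[{"grip":4.6,"dp":[0,0,0],"rotation":[0,0,0]},{"grip":4.6,"dp":[0,0,0],"rotation":[0,0,0]}]'
python3 - <<'E'
from h import *
p,d=bot.read_camera("wrist");cv2.imwrite("pics/w14.png",p[:,:,::-1])
E
python3 go.py .6159 .1704 .019 -75
```

```text
time: 18.53
tool_pos: [0.6144, 0.1688, 0.0537]
tcp_rot: [2.084, 0.277, -2.077]
wrist_force: [-1.6, 0.2, -1.9]
width: 0.538
time: 18.7
tool_pos: [0.6146, 0.167, 0.0548]
tcp_rot: [2.085, 0.274, -2.08]
wrist_force: [0.6, 0.7, 0.2]
width: 0.54
t 18.75 p [0.6158 0.1671 0.056 ] dp cm [ 3.7  -0.31 -0.07] rot [-0.001 -0.005  0.   ] F [-0.2  0.1  0.2] w 45.7
```

View pics/w14.png

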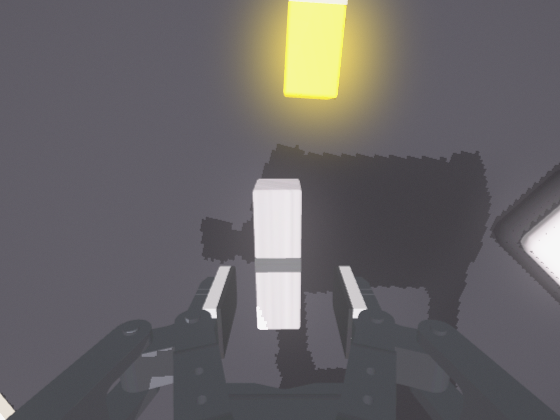

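The steel bar with its weld line at v=264 is between the jaws. It is about 3 mm left of the midline, which agrees with the readout, and the yellow bar is well beyond it.

```bash
python3 -m creep '[{"grip":4.6,"dp":[0.5,-0.3,0],"rotation":[0,0,0]},{"grip":4.6,"dp":[2,-0.3,0],"rotation":[0,0,0]},{"grip":4.6,"dp":[3.2,-0.3,0],"rotation":[0,0,0]},{"grip":4.6,"dp":[3.5,-0.3,0],"rotation":[0,0,0]},{"grip":4.6,"dp":[3.5,-0.3,0],"rotation":[0,0,0]}]'
python3 go.py .6159 .1704 .019 -75
python3 -m creep '[{"grip":3,"dp":[0,0,0],"rotation":[0,0,0]},{"grip":1.4,"dp":[0,0,0],"rotation":[0,0,0]},{"grip":1.4,"dp":[0,0,0],"rotation":[0,0,0]},{"grip":1.4,"dp":[0,0,0],"rotation":[0,0,0]},{"grip":1.4,"dp":[0,0,0],"rotation":[0,0,0]}]' 80
python3 go.py .6159 .1704 .019 -75
```

```text
time: 19.17
tool_pos: [0.6142, 0.1703, 0.0196]
tcp_rot: [2.086, 0.274, -2.079]
wrist_force: [0.1, -0.5, -0.7]
width: 0.537
t 19.17 p [0.6142 0.1703 0.0196] dp cm [ 0.06  0.04 -0.17] rot [-0.001 -0.003  0.   ] F [ 0.1 -0.5 -0.7] w 45.6
time: 19.58
tool_pos: [0.616, 0.171, 0.0218]
tcp_rot: [2.09, 0.275, -2.074]
wrist_force: [-0.9, -0.1, 3.5]
width: 0.263
t 19.58 p [0.616  0.171  0.0218] dp cm [0.28 0.06 0.03] rot [-0.    -0.008  0.   ] F [-0.9 -0.1  3.5] w 22.4
```

```bash
python3 -m creep '[{"grip":1.4,"dp":[-0.2,0,0],"rotation":[0,0,0]},{"grip":1.4,"dp":[-1,0,0],"rotation":[0,0,0]},{"grip":1.4,"dp":[-3,0,0],"rotation":[0,0,0]},{"grip":1.4,"dp":[-6,0,0],"rotation":[0,0,0]},{"grip":1.4,"dp":[-7,0,0],"rotation":[0,0,0]}]'
python3 - <<'E'
from h import *
p,d=bot.read_camera("wrist");cv2.imwrite("pics/w15.png",p[:,:,::-1])
E
python3 go.py .4243 .3407 .09 -53.6
```

```text
time: 20.0
tool_pos: [0.6165, 0.1712, 0.0943]
tcp_rot: [2.093, 0.276, -2.072]
wrist_force: [1.5, 1.0, -1.7]
width: 0.259
t 20.05 p [0.618  0.1716 0.096 ] dp cm [  0.4  -21.35  14.34] rot [-0.373 -0.014 -0.003] F [ 1.9 -0.5 -1.3] w 22.7
```

View pics/w15.png

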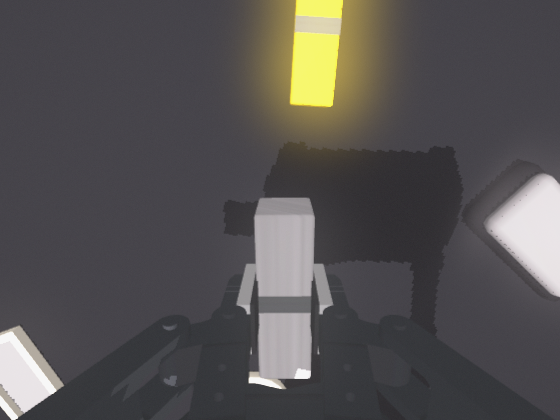

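The bar is gripped at its middle and level. Carrying it.

```bash
python3 -m creep '[{"grip":1.4,"dp":[0.2,-21.3,14.3],"rotation":[-0.373,0,0]},{"grip":1.4,"dp":[0.2,-21.3,14.3],"rotation":[-0.373,0,0]},{"grip":1.4,"dp":[0.2,-21.3,14.3],"rotation":[-0.373,0,0]},{"grip":1.4,"dp":[0.2,-21.3,14.3],"rotation":[-0.373,0,0]},{"grip":1.4,"dp":[0.2,-21.3,14.3],"rotation":[-0.373,0,0]}]'
python3 go.py .4243 .3407 .09 -53.6
```

```text
time: 20.47
tool_pos: [0.4558, 0.3081, 0.0874]
tcp_rot: [1.862, 0.609, -1.853]
wrist_force: [0.5, 0.6, -3.7]
width: 0.264
t 20.47 p [0.4558 0.3081 0.0874] dp cm [-0.27 -4.49  0.6 ] rot [-0.001 -0.004 -0.002] F [ 0.5  0.6 -3.7] w 22.4
```

```bash
python3 -m creep '[{"grip":1.4,"dp":[0,-4.5,0.6],"rotation":[0,0,0]},{"grip":1.4,"dp":[0,-4.5,0.6],"rotation":[0,0,0]},{"grip":1.4,"dp":[2,-4.5,0.6],"rotation":[0,0,0]},{"grip":1.4,"dp":[3,-4.5,0.6],"rotation":[0,0,0]},{"grip":1.4,"dp":[3,-4.5,0.6],"rotation":[0,0,0]}]'
python3 -m creep '[{"grip":1.4,"dp":[0,0,0],"rotation":[0,0,0]},{"grip":1.4,"dp":[0,0,0],"rotation":[0,0,0]}]'
python3 - <<'E'
from h import *
p,d=bot.read_camera("wrist");cv2.imwrite("pics/w16.png",p[:,:,::-1])
E
python3 go.py .4243 .3407 .025 -53.6
```

```text
time: 20.88
tool_pos: [0.4239, 0.3386, 0.0549]
tcp_rot: [1.855, 0.608, -1.857]
wrist_force: [0.2, -0.4, -3.6]
width: 0.262
time: 21.05
tool_pos: [0.427, 0.34, 0.0582]
tcp_rot: [1.863, 0.609, -1.853]
wrist_force: [0.1, -0.2, -3.9]
width: 0.264
t 21.1 p [0.4275 0.3402 0.0588] dp cm [ 3.38 -0.23  0.25] rot [-0.002 -0.006 -0.002] F [ 0.2  0.1 -3.5] w 22.0
```

View pics/w16.png

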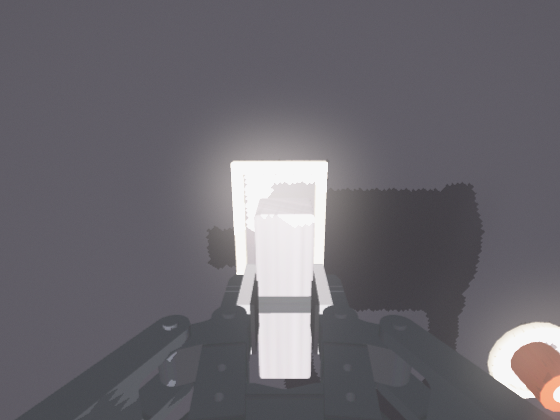

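The bar is parallel to the tray, with the tray centre at u=280 and the bar at 285. That agrees with the 2.3 mm correction.

```bash
python3 -m creep '[{"grip":1.4,"dp":[0.3,-0.2,0.2],"rotation":[0,0,0]},{"grip":1.4,"dp":[1.5,-0.2,0.2],"rotation":[0,0,0]},{"grip":1.4,"dp":[2.5,-0.2,0.2],"rotation":[0,0,0]},{"grip":1.4,"dp":[2.8,-0.2,0.2],"rotation":[0,0,0]},{"grip":1.4,"dp":[2.8,-0.2,0.2],"rotation":[0,0,0]}]'
python3 -m creep '[{"grip":1.4,"dp":[0,0,0],"rotation":[0,0,0]},{"grip":1.4,"dp":[0,0,0],"rotation":[0,0,0]}]'
python3 go.py .4243 .3407 .025 -53.6
```

```text
time: 21.52
tool_pos: [0.4225, 0.3398, 0.0283]
tcp_rot: [1.859, 0.608, -1.855]
wrist_force: [-0.6, 0.4, -4.4]
width: 0.26
time: 21.68
tool_pos: [0.4241, 0.3411, 0.0304]
tcp_rot: [1.863, 0.61, -1.851]
wrist_force: [0.5, -0.1, -3.2]
width: 0.268
t 21.68 p [0.4241 0.3411 0.0304] dp cm [0.54 0.04 0.01] rot [-0.    -0.006 -0.002] F [ 0.5 -0.1 -3.2] w 22.8
```

```bash
python3 -m creep '[{"grip":1.4,"dp":[0.2,0,0],"rotation":[0,0,0]},{"grip":1.4,"dp":[0.4,0,0],"rotation":[0,0,0]},{"grip":1.4,"dp":[0.5,0,0],"rotation":[0,0,0]},{"grip":1.4,"dp":[0.5,0,0],"rotation":[0,0,0]},{"grip":1.4,"dp":[0.5,0,0],"rotation":[0,0,0]}]'
python3 -m creep '[{"grip":1.4,"dp":[0.1,0,0],"rotation":[0,0,0]},{"grip":1.4,"dp":[0.1,0,0],"rotation":[0,0,0]},{"grip":1.4,"dp":[0.1,0,0],"rotation":[0,0,0]}]'
```

```text
time: 22.1
tool_pos: [0.424, 0.341, 0.0254]
tcp_rot: [1.863, 0.61, -1.851]
wrist_force: [-0.2, 0.0, -3.4]
width: 0.261
time: 22.35
tool_pos: [0.4242, 0.3412, 0.0248]
tcp_rot: [1.864, 0.61, -1.851]
wrist_force: [-0.5, -0.6, -0.9]
width: 0.264
```

```bash
python3 -m creep '[{"grip":1.4,"dp":[0.1,0,0],"rotation":[0,0,0]},{"grip":1.4,"dp":[0.1,0,0],"rotation":[0,0,0]},{"grip":1.4,"dp":[0.1,0,0],"rotation":[0,0,0]}]'
```

```text
time: 22.6
tool_pos: [0.4242, 0.3412, 0.0248]
tcp_rot: [1.863, 0.61, -1.851]
wrist_force: [-3.4, -2.9, 8.0]
width: 0.263
```

Seated at about 8 N. Releasing and retreating.

```bash
python3 -m creep '[{"grip":3,"dp":[0,0,0],"rotation":[0,0,0]},{"grip":4,"dp":[0,0,0],"rotation":[0,0,0]},{"grip":4.6,"dp":[0,0,0],"rotation":[0,0,0]},{"grip":4.6,"dp":[-1,0,0],"rotation":[0,0,0]},{"grip":4.6,"dp":[-5,0,0],"rotation":[0,0,0]}]'
python3 -m creep '[{"grip":4.6,"dp":[-4,0,0],"rotation":[0,0,0]},{"grip":4.6,"dp":[-8,0,0],"rotation":[0,0,0]},{"grip":4.6,"dp":[-12,0,0],"rotation":[0,0,0]},{"grip":4.6,"dp":[-15,0,0],"rotation":[0,0,0]},{"grip":4.6,"dp":[-15,0,0],"rotation":[0,0,0]}]'
python3 - <<'E'
from h import *
for n in ["wrist","top","scene"]:
    p,d=bot.read_camera(n);cv2.imwrite(f"pics/{n}9.png",p[:,:,::-1])
E
```

```text
time: 23.02
tool_pos: [0.4192, 0.3375, 0.068]
tcp_rot: [1.849, 0.605, -1.862]
wrist_force: [0.6, 0.6, -0.5]
width: 0.541
time: 23.43
tool_pos: [0.4268, 0.3436, 0.2331]
tcp_rot: [1.879, 0.615, -1.839]
wrist_force: [1.3, -0.6, 0.9]
width: 0.538
```

View pics/wrist9.png

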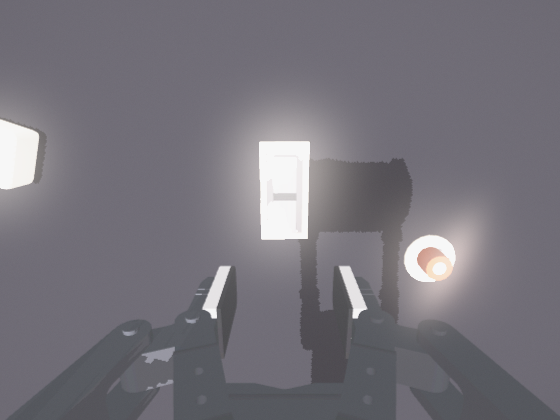

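View pics/top9.png

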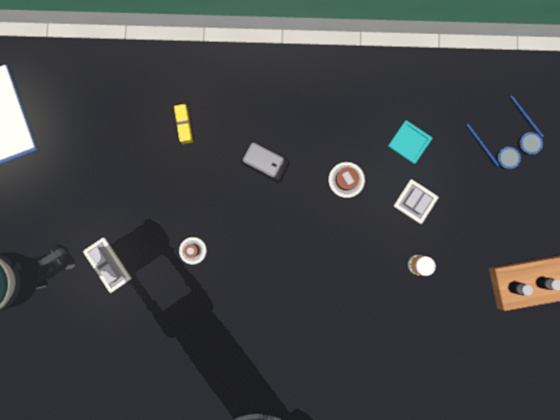

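View pics/scene9.png

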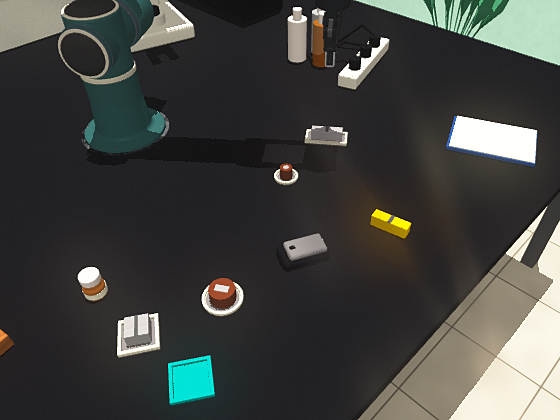

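The top and scene views show all four specimens in their holders, and the mouse, jar and look-alikes where they were. A numeric check comes before handing in.

```bash
python3 - <<'E'
from h import *
p,d=bot.read_camera("top");C=cam("top");X=cloud(C,d)
for k,(x,y,r,lo) in dict(large=(.6265,-.178,.045,.024),small=(.4605,.1555,.03,.024),square=(.5821,-.3317,.045,.024),bar=(.4243,.3407,.055,.024),jar=(.4441,-.335,.04,.047),mouse=(.6606,.0055,.065,.022)).items():
    m=((X[...,2]>lo)&(X[...,2]<.07)&(np.hypot(X[...,0]-x,X[...,1]-y)<r)).astype(np.uint8)
    n,l,st,_=cv2.connectedComponentsWithStats(m);i=1+st[1:,4].argmax();P=X[l==i]
    c=cv2.findContours((l==i).astype(np.uint8),0,1)[0][0][:,0]
    rc=cv2.minAreaRect(ray(C,c,np.median(P[:,2]))[:,:2].astype(np.float32))
    A=np.c_[P[:,:2]-P[:,:2].mean(0),np.ones(len(P))];g=np.linalg.lstsq(A,P[:,2],rcond=None)[0]
    print(k,'off mm',((np.array(rc[0])-[x,y])*1e3).round(1),(np.array(rc[1])*1e3).round(1),round(rc[2],1),'z',P[:,2].mean().round(4),'tilt deg',np.degrees(np.hypot(*g[:2])).round(2))
print(bot.read_state()['wrist_force'])
E
```

```text
large off mm [-0.9  1.7] [47.9 47.7] 1.6 z 0.0314 tilt deg 0.91
small off mm [-0.1  0.1] [28.8 28.3] 47.2 z 0.0311 tilt deg 2.51
square off mm [-0.9  3.2] [43.1 44.2] 56.9 z 0.0309 tilt deg 0.85
bar off mm [ 0.8 -0.8] [80.2 26.9] 35.9 z 0.0308 tilt deg 3.34
jar off mm [ 0. -0.] [34.9 39.4] 1.6 z 0.0547 tilt deg 2.32
mouse off mm [-1.2 -1.7] [86.5 47.9] 63.8 z 0.0317 tilt deg 0.89
[-0.47032739 -0.14999762 -1.33230758]
```

```bash
python3 - <<'E'
from h import *
p,d=bot.read_camera("top");C=cam("top");X=cloud(C,d)
for k,x,y,r,ang in [('bar',.4243,.3407,.055,36.4),('small',.4605,.1555,.03,0)]:
    m=((X[...,2]>.024)&(X[...,2]<.05)&(np.hypot(X[...,0]-x,X[...,1]-y)<r)).astype(np.uint8)
    m=cv2.erode(m,np.ones((3,3),np.uint8));P=X[m>0];c,s=np.cos(np.radians(ang)),np.sin(np.radians(ang))
    u=(P[:,0]-x)*c+(P[:,1]-y)*s;v=-(P[:,0]-x)*s+(P[:,1]-y)*c
    for w in (u,v):
        print(k,[(round(P[q,2].mean()*1e3,1),int(q.sum())) for q in (w<np.percentile(w,33),w>np.percentile(w,67))])
E
```

```text
bar [(np.float64(31.1), 104), (np.float64(31.3), 104)]
bar [(np.float64(31.4), 104), (np.float64(30.9), 104)]
small [(np.float64(30.9), 33), (np.float64(31.3), 33)]
small [(np.float64(31.3), 33), (np.float64(31.0), 33)]
```

All lie flat at 31 mm, which is the 3 mm recess floor plus 28 mm. Handing in.

```bash
python3 -c "
from workcell import bot
print(bot.finish_job())"
```

```text
the job is handed in; nothing more can be done
None
```

All four specimens are in their matching holders, polished face up, and the job is handed in after about 24 s of robot time. I placed them in the order large round, small round, square, long. Each was lowered until it pressed lightly on the recess floor (7–8 N at the wrist) before the jaws opened.

My last checks, from the top camera:
- **Height:** all four tops measure 30.8–31.4 mm above the bench, against an expected 31 mm.
- **Position:** the specimens are within about 3.5 mm of their recess centres (the square is farthest off), with 8 mm of clearance all round.
- **Tilt:** the first plane fit gave 2.5° for the small disc and 3.3° for the bar, but it also gave 2.3° for the jar, which I never touched. A second check without the edge pixels found both level to within 0.5 mm across their tops.
- **Bystanders:** the jar measured exactly where it was. The mouse differed by about 2 mm, but that check used a different height cut-off and nothing touched it. The yellow bar and turquoise tray look unmoved in the pictures, though I did not measure them again.

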